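# Aim the inspection camera and present the black power module to its lens

## Task

First set the inspection camera's head (the red ball knob is its handle) level and looking straight along the white line on its stand. Then take the black power module (not the gold one) up out of its yellow nest and show it to the camera: hold it upright in the air above the middle of the target disc, the middle of its heat sink level with the lens (160 mm above the bench), its three transistors facing the lens square on. Finish while holding it there still, in the gripper alone; leave the other things on the bench where they are and the camera aimed.

Things in the scene. Friction and masses are not known exactly. Their poses are not given: they have to be found in the camera images.
- stand: The inspection camera's stand, screwed to the bench: a grey plate 310 x 110 x 12 mm carrying a steel post (26 mm thick) with the camera head on top. Origin on the bench under the post's axis; its x axis points from the post along the white line to the target disc (the plate runs from x = -60 to +250 mm), z up. Swivel and tilt axes meet 160 mm above the origin.
- spot (a point): Centre of the target disc (white with a red ring, 48 mm across) on the stand's plate, 190 mm from the post's axis along the stand's x, 13.5 mm above the bench.
- swivel (a joint): Swivel of the camera head about the post's vertical axis, rad: 0 = looking along the white line, positive = turned left (anticlockwise from above). Stiff (about 0.12 N m), stays where it is left; stops at -1.2 and 1.2.
- tilt (a joint): Tilt of the camera head in its yoke, rad: 0 = level, positive = nose down (and knob raised). Turns about the head's own left-right axis. Stiff (about 0.15 N m), stays where it is left; stops at -0.4 and 0.8.
- lens (a point): Centre of the lens's front glass; on the head's forward axis, 62 mm ahead of the meeting point of the swivel and tilt axes. Its x axis is the viewing direction, y the head's left. The head is a grey box 75 x 50 x 44 mm with a black lens barrel 40 mm across.
- knob (a point): Centre of the red ball knob, 22 mm in diameter, for aiming the head: in the head's frame 75 mm behind and 50 mm above the meeting point of the axes, fixed on an upright steel rod 8 mm thick that comes from the back of the head. Can be pinched from above (best with the fingers on its left and right sides); the ball may turn between the fingers as the head is led round.
- module: The part to present, loose, 0.11 to 0.23 kg, 60 mm tall: a black heat sink 22 (x) x 46 (y) x 56 mm upright on a green board 40 x 46 x 4 mm. Origin at the centre of its underside, z up. The -x side has three grey transistors with copper tabs (out to 15 mm from the centre, 40 mm up), the +x side fins. Grip it from above across its plain ends (46 mm apart along y), near the top.
- module_mid (a point): Middle of the black module's heat sink, 32 mm above its underside.
- nest: The yellow-based nest in which the black module stands at the start, screwed to the bench: base 75 x 85 x 8 mm, on it a black open pocket 56 x 62 mm outside with 5 mm walls, its rim 22 mm and its inner floor 13 mm above the bench. Origin on the bench under its centre, x and y as the module's. The module lifts straight up out of it, with 3 mm of play each side.
- module2: The other power module, same shape but gold heat sink and blue board, standing in a second nest like the first; leave it. Origin at its underside's centre, axes as the black one's.
- meter: Yellow hand multimeter lying on the bench, 170 x 85 x 41 mm, loose; bystander. Origin at its underside's centre.
- screwdriver: Screwdriver lying on the bench, loose; bystander.
- brush: Small cleaning brush lying on the bench, loose; bystander.
- tray: Blue two-compartment parts tray 100 x 70 x 28 mm, loose; bystander. Origin at its underside's centre.
- reel: Empty orange reel, 64 mm across, 38 mm tall, standing on its flange, loose; bystander. Origin at its underside's centre.
- bottle: Small white bottle with a red cap, 40 mm across, 85 mm tall, loose; bystander. Origin at its underside's centre.
Not all that is in view belongs to the job. Leave any grey or pink look-alike of the nest alone.

How it is judged:
By the outcome, as a careful person would: the job done as asked, in the order asked, and still so for the second after the job is handed in, while the arm keeps its last pose, push and grip.
It also fails if it takes over 51 s, if anything falls off the work surface, if the arm or the gripper's body presses on something with over 40 N, if the wrist force passes 120 N, or if a joint passes its speed limit or range.

## Robot

A 7-joint arm with a two-finger parallel gripper is mounted at the origin on the work surface. World frame = base frame: x ahead of the robot, y to its left, z up, the work surface at z = 0. Lengths are in m, angles in rad, forces in N, time in s.
With the tool pointing down it reaches from about 0.35 to 0.9 m from the base axis. Payload 19.9 kg.
Tool frame: the origin (TCP) lies between the finger pads; the fingertips stand bot.finger_overhang ahead of it and the grasp point (between the pads) is the TCP (bot.finger_overhang is the distance from the TCP to the fingertips, in m); z points along the fingers, y is the line along which they close (so a half turn about z gives the same grasp; the last joint's range is limited). The gripper opens to 94 mm and grips with 3 to 60 N. Pads are 16 mm wide; open, the fingers measure 119 mm over their backs; the gripper's body (75 mm by 177 mm) begins 78 mm behind the grasp point.
Start: joints at [1.073, 0.417, -0.01, 1.614, 0.005, 1.111, -0.053], TCP at [0.275, -0.561, 0.224] pointing down, gripper open.
Joint ranges: [-2.81, 2.81], [-0.39, 2.02], [-1.27, 1.25], [0.06, 2.57], [-1.19, 4.33], [0.19, 2], [-2.82, 2.82]. Speed limits (rad/s): [1.89, 1.89, 2.39, 2.39, 3.01, 3.01, 3.01].

## Interface

Orientations are given as a rotation vector (axis times angle).
In Python, from plant import bot gives the robot as it stands.
- The arm moves only by the tool servo_tool, never from a script. Its argument "commands" is a list of rows, each an object with "offset": the shift along the tool's x, y, z in mm, a list of three; "rotation": the turn, a rotation vector about the tool's x, y, z in degrees, a list of three; "hand": the finger opening in mm, from 0 to 94. A call has exactly 10 rows; each row is the pose to reach, as a shift and turn from the pose commanded when the call began, along the tool's axes at that moment; what a row does not reach only later rows make up. A row lasts 1/12 s, in which the tool goes at most 41.7 mm and 7.16 degrees, less where a joint would pass 70% of its speed; a pose out of reach is approached as far as the arm can. A call with a gripper value outside its range is refused whole. The fingers move at their own pace and stop on an object; "squeeze" is the grip in N (left out, the last holds). Time passes only in rows, so rows that repeat a pose let the fingers close, or fill a call up. It gives the time, the measured TCP pose, the force, the opening and the grip force at its end, in the units of the state.
- bot.state(): the state, without advancing time (a new reading comes with each control period).
- bot.snapshot(name): name is "scene" or "top"; returns the picture (480x640x3 uint8, blue, green, red); there is no depth.
- bot.camera_model(name): a dict with "mtx" (3x3 intrinsics, pixels), "T" (4x4, takes a point from camera to world coordinates). Camera axes: x right, y up, looking along -z (the intrinsics and any distortion apply to the point x, -y, -z); pixel columns grow to the right and rows downward; lengths in m; the calibration is good to about 2 mm. A picture is of the moment at which its call begins. camera_model takes no time and is no camera call.
- bot.close_job(): hands the job in; it is judged then, once.
The state is a dict: "clock": time; "joint_pos": joint angles; "qd": joint speeds; "effort": joint torques, N m; "tcp_pos": TCP position; "eef_rot": TCP orientation; "ft_force": force on the tool from outside, world axes, zero at the start; "ft_torque": the same for the moment, N m; "gripper_width": finger opening in m; "grasp_force": force on a finger pad.
Only numpy, scipy, OpenCV 4.12 (cv2) and the standard library are available. Lean on these libraries where they do the work, as an engineer would, in place of code of your own. Each camera call takes 0.05 s, during which the arm holds its last target. There are 200 camera calls.

## Working session

There is one attempt and no reset: what is moved stays moved. The work goes in short steps, Python scripts to look and compute and a tool call to move; the robot and the scene stay as the last step left them, time stands still between calls to the robot, and variables do not carry over. Pictures are saved under pics/ and viewed, at most 10 in all, crops included, and the job is handed in when it is done.

Besides the shell and the picture viewer there is one more tool, called after "Request:" by a JSON object that holds its "api" and its "payload". servo_tool: Moves the arm, as the interface text tells. Its arguments: {"type":"object","properties":{"commands":{"type":"array"},"squeeze":{"type":"number"}},"required":["commands"]}

```bash
mkdir -p pics; python3 - <<'E'
from plant import bot
import cv2,numpy as np
for n in ("scene","top"):
    cv2.imwrite(f"pics/{n}0.png",bot.snapshot(n)); m=bot.camera_model(n); print(n,{k:np.round(v,4).tolist() if not isinstance(v,str) else v for k,v in m.items()})
s=bot.state(); print(s["clock"],s["tcp_pos"],s["eef_rot"],s["gripper_width"],bot.finger_overhang)
E
```

```text
scene {'mtx': [[536.6378, 0.0, 325.0999], [0.0, 536.6378, 236.0254], [0.0, 0.0, 1.0]], 'T': [[0.781, -0.3915, 0.4865, 1.0749], [0.6245, 0.4817, -0.6148, -0.6873], [0.0063, 0.784, 0.6207, 0.8246], [0.0, 0.0, 0.0, 1.0]]}
top {'mtx': [[550.4009, 0.0, 314.1923], [0.0, 550.4009, 245.4499], [0.0, 0.0, 1.0]], 'T': [[-0.0112, 0.9778, -0.2093, 0.2412], [-0.9999, -0.0122, -0.0037, -0.0145], [-0.0062, 0.2092, 0.9779, 1.5858], [0.0, 0.0, 0.0, 1.0]]}
0.1 [ 0.27498753 -0.56091069  0.22389744] [-3.05931998e+00 -7.09566011e-01  4.83120140e-04] 0.09392630146208007 0.019
```

View pics/scene0.png

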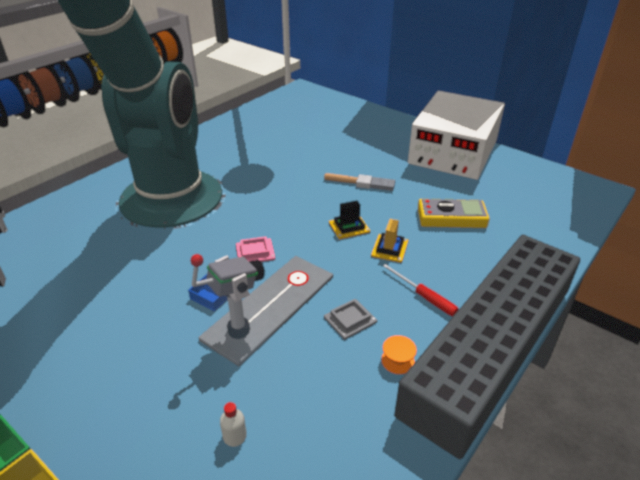

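View pics/top0.png

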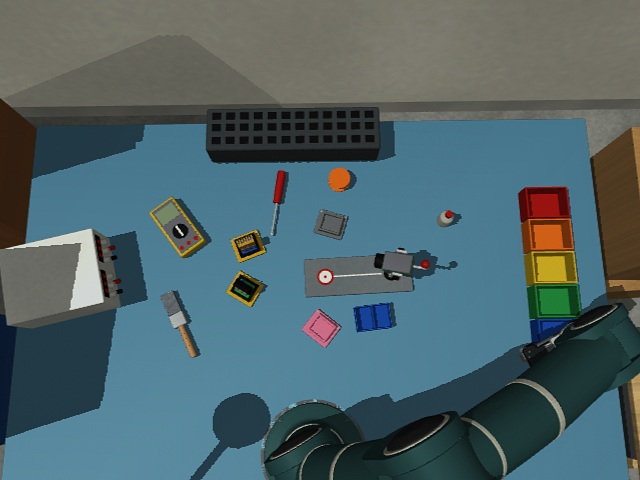

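The top view shows the stand (disc at 325,277, head at about 395,263, knob at 426,265), the black module at 245,288 and the gold one at 248,245. I'll enlarge both views.

```bash
python3 - <<'E'
import cv2
t=cv2.imread("pics/top0.png"); s=cv2.imread("pics/scene0.png")
def crop(im,x,y,w,h,k,n):
    c=cv2.resize(im[y:y+h,x:x+w],None,fx=k,fy=k,interpolation=cv2.INTER_CUBIC)
    for i in range(0,w,10):
        cv2.line(c,(i*k,0),(i*k,4),(255,255,255),1)
        if (x+i)%20==0: cv2.putText(c,str(x+i),(i*k,14),0,.35,(255,255,255),1)
    for i in range(0,h,10):
        cv2.line(c,(0,i*k),(4,i*k),(255,255,255),1)
        if (y+i)%20==0: cv2.putText(c,str(y+i),(6,i*k+4),0,.35,(255,255,255),1)
    cv2.imwrite(n,c)
crop(t,300,230,160,80,5,"pics/t_stand.png")
crop(t,220,220,60,90,6,"pics/t_nest.png")
crop(s,180,190,240,175,3,"pics/s_all.png")
E
```

```text
(no output)
```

View pics/t_stand.png

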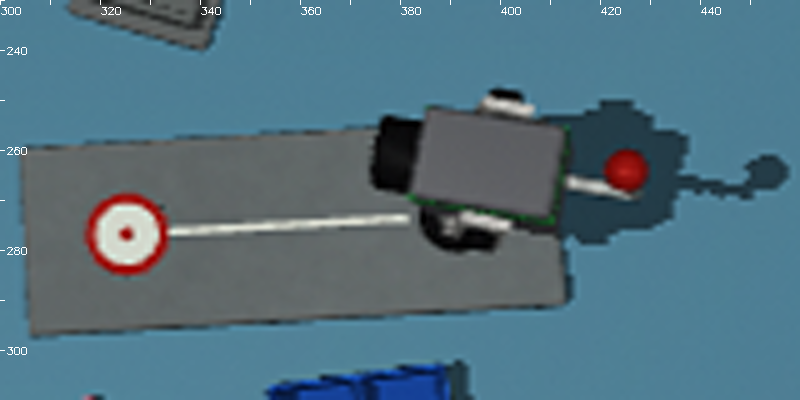

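View pics/t_nest.png

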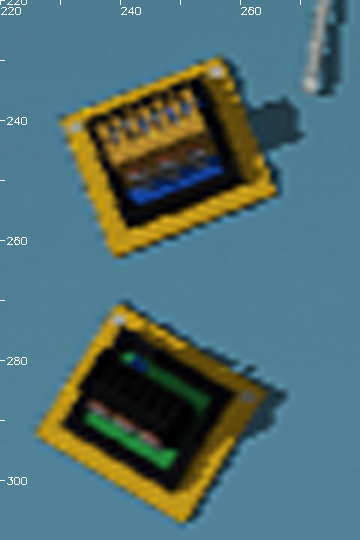

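View pics/s_all.png

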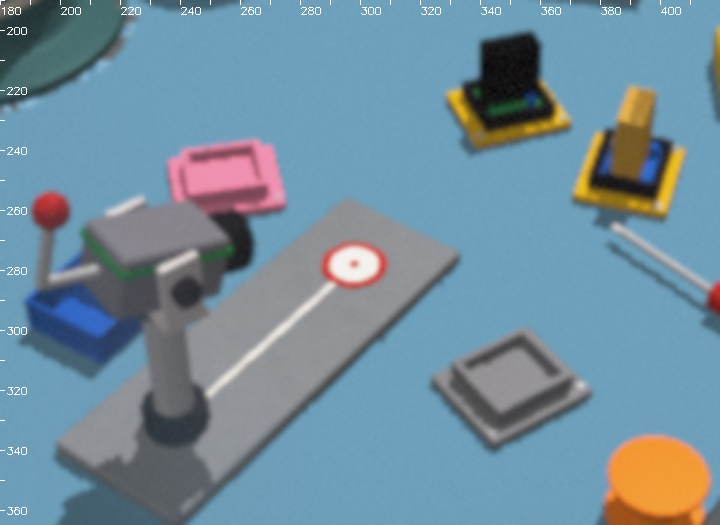

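The crops show the knob at top (425.2,264.2) and scene (196.7,260), and the disc at top (325.2,276.8) and scene (298,278). The black module's copper tabs face the lower left of the top view. Next I fit the poses.

```bash
cat > h.py <<'E'
from plant import bot
import numpy as np
from scipy.optimize import least_squares
from scipy.spatial.transform import Rotation as R
C={n:bot.camera_model(n) for n in("top","scene")}
def proj(n,p):
    c=C[n];T=np.array(c["T"]);q=(np.atleast_2d(p)-T[:3,3])@T[:3,:3]*[1,-1,-1]
    u=q@np.array(c["mtx"]).T; return u[:,:2]/u[:,2:]
def frame(v,P): # x,y,yaw
    return R.from_euler('z',v[2]).apply(np.atleast_2d(P))+[v[0],v[1],0]
def fit(obs,f,x0,fs=1):
    g=lambda v:np.concatenate([(proj(n,f(v,p))[0]-px) for n,p,px in obs])
    r=least_squares(g,x0,loss='soft_l1'); return r.x,np.round(r.fun.reshape(-1,2),1).tolist()
def tool(): # pose from state
    s=bot.state(); return np.array(s["tcp_pos"]),R.from_rotvec(s["eef_rot"])
def move(p,yaw): # shift mm & rotvec deg in tool axes to p, tool y at yaw, pointing down
    t,r=tool(); y=np.array([np.cos(yaw),np.sin(yaw),0]);z=np.array([0,0,-1]);x=np.cross(y,z)
    g=R.from_matrix(np.c_[x,y,z]); return np.round(r.inv().apply(p-t)*1e3,1),np.round((r.inv()*g).as_rotvec(degrees=True),1)
E
python3 - <<'E'
from h import *
S=[("top",(.19,0,.0135),(325.2,276.8)),("scene",(.19,0,.0135),(298,278)),
("top",(.25,-.055,.012),(304.4,259.4)),("top",(.25,.055,.012),(306.4,297.2)),("top",(-.06,.055,.012),(414,291)),
("scene",(.25,.055,.012),(296,256.3)),("scene",(.25,-.055,.012),(333,276)),("scene",(-.06,.055,.012),(199,338.3)),("scene",(-.06,-.055,.012),(240.7,365))]
v,r=fit(S,frame,[.5,-.15,1.6]);print("stand",v,r)
N=[("top",(.0375,.0425,.008),(240,270.3)),("top",(.0375,-.0425,.008),(264.3,285.5)),("top",(-.0375,-.0425,.008),(251,307.2)),("top",(-.0375,.0425,.008),(226.2,292.3)),
("scene",(-.0375,-.0425,.008),(180+447/3,190+96/3)),("scene",(.0375,-.0425,.008),(180+480/3,190+147/3)),("scene",(.0375,.0425,.008),(180+571/3,190+126/3))]
n,r=fit(N,frame,[.45,.15,-.56]);print("nest",n,r)
k,r=fit([("top",None,(425.2,264.2)),("scene",None,(196.7,260))],lambda w,p:w,[.5,-.2,.2]);print("knob",k,r)
kl=R.from_euler('z',-v[2]).apply(k-[v[0],v[1],.16]);print("knob stand",kl,np.linalg.norm(kl))
sw=np.arctan2(-kl[1],-kl[0]);ti=np.arctan2(kl[2],np.hypot(*kl[:2]))-np.arctan2(50,75);print("sw,tilt",sw,ti)
kt=frame(v,[-.075,0,.21])[0];sp=frame(v,[.19,0,0])[0];print("knob target",kt,"spot",sp)
np.savez("p.npz",v=v,n=n,k=k,kt=kt,sp=sp)
print(move(k+[0,0,.06],v[2]-np.pi/2-np.pi+np.pi+0), np.degrees(v[2]),np.degrees(n[2]))
E
```

```text
stand [ 0.49819961 -0.22950897  1.63160875] [[0.2, -0.6], [-0.1, 0.4], [-1.0, -0.3], [-0.4, -0.5], [-0.3, -2.1], [-1.2, -1.1], [0.7, -2.3], [-1.0, 0.3], [-0.8, -0.1]]
nest [ 0.45564919  0.19148888 -0.53804779] [[-0.2, -0.6], [0.4, -1.3], [0.2, -0.5], [-0.2, -0.4], [-1.2, -1.1], [-1.3, -0.8], [0.2, -1.1]]
knob [ 0.48059945 -0.28550866  0.22928387] [[-0.3, -0.2], [-0.2, 0.0]]
knob stand [-0.05482652  0.020971    0.06928387] 0.09080740928096814
sw,tilt -0.3653274416492437 0.27990184632123793
knob target [ 0.50275773 -0.30437033  0.21      ] spot [ 0.48665237 -0.03986019  0.        ]
(array([ 305.8, -156.8,  -65.2]), array([ -0.1,  -0. , -67.4])) 93.48429522364496 -30.82786773240248
```

Request:
{"api": "servo_tool", "payload": {"commands": [{"offset":[0,0,-35],"rotation":[0,0,0],"hand":94},{"offset":[30,-15,-65],"rotation":[0,0,-5],"hand":94},{"offset":[60,-30,-65],"rotation":[0,0,-10],"hand":94},{"offset":[95,-48,-65],"rotation":[0,0,-16],"hand":94},{"offset":[130,-66,-65],"rotation":[0,0,-22],"hand":94},{"offset":[165,-84,-65],"rotation":[0,0,-28],"hand":94},{"offset":[200,-102,-65],"rotation":[0,0,-34],"hand":94},{"offset":[235,-120,-65],"rotation":[0,0,-40],"hand":80},{"offset":[270,-138,-65],"rotation":[0,0,-46],"hand":70},{"offset":[305,-157,-65],"rotation":[0,0,-46.5],"hand":60}]}}

```text
clock: 0.93
tcp_pos: [0.4805, -0.2843, 0.2893]
eef_rot: [-2.525, -1.869, 0.0]
ft_force: [0.8, -1.1, 0.8]
gripper_width: 0.0775
grasp_force: 0.0
```

```bash
python3 - <<'E'
from h import *
d=np.load("p.npz");v=d["v"]
cv=__import__("cv2"); im=bot.snapshot("scene"); cv.imwrite("pics/s1.png",im)
print(tool()[0],move(d["k"],v[2]-np.pi/2-.365),bot.state()["joint_pos"])
E
```

```text
[ 0.4850444  -0.2768882   0.28948581] (array([-9.7, -1.8, 60.2]), array([ 0. , -0.2,  0.7])) [ 0.72791996  0.25776377 -0.316314    1.69424441  0.08192816  1.20264586
  0.09940632]
```

Request:
{"api": "servo_tool", "payload": {"commands": [{"offset":[0,0,0],"rotation":[0,0,0],"hand":60},{"offset":[0,0,0],"rotation":[0,0,0],"hand":50},{"offset":[0,0,10],"rotation":[0,0,0],"hand":50},{"offset":[0,0,20],"rotation":[0,0,0],"hand":50},{"offset":[0,0,30],"rotation":[0,0,0],"hand":50},{"offset":[0,0,40],"rotation":[0,0,0],"hand":50},{"offset":[0,0,50],"rotation":[0,0,0],"hand":50},{"offset":[0,0,60],"rotation":[0,0,0],"hand":50},{"offset":[0,0,60],"rotation":[0,0,0],"hand":50},{"offset":[0,0,60],"rotation":[0,0,0],"hand":50}], "squeeze": 15}}

```text
clock: 1.82
tcp_pos: [0.4797, -0.2859, 0.2289]
eef_rot: [-2.531, -1.86, 0.0]
ft_force: [-0.0, 0.1, -0.2]
gripper_width: 0.0502
grasp_force: 0.0
```

```bash
python3 - <<'E'
from h import *
import cv2
d=np.load("p.npz");v=d["v"]
a=bot.snapshot("top")[200:310,360:470];b=bot.snapshot("scene")[195:305,140:250]
cv2.imwrite("pics/g1.png",np.hstack([cv2.resize(i,(385,385),interpolation=2) for i in(a,b)]))
print(tool()[0],move(d["k"],v[2]-np.pi/2-.365),bot.state()["ft_force"])
E
```

```text
[ 0.48008352 -0.28603285  0.22982747] (array([0.7, 0.3, 0.5]), array([0., 0., 0.])) [-0.03243103  0.61862251  0.22045955]
```

View pics/g1.png

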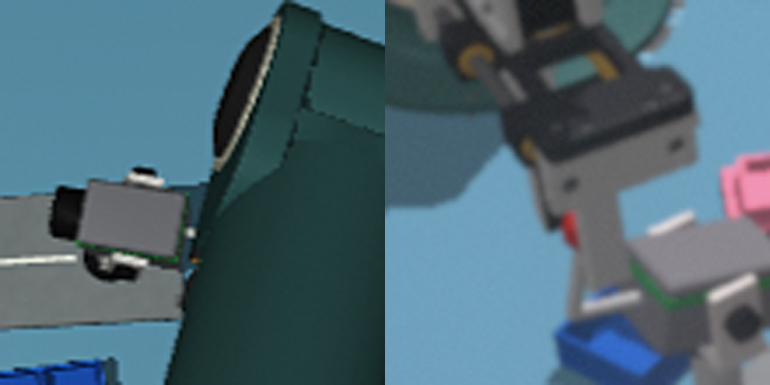

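The knob sits between the open fingers, just showing left of the near finger, so I'll close.

Request:
{"api": "servo_tool", "payload": {"commands": [{"offset":[0,0,0],"rotation":[0,0,0],"hand":40},{"offset":[0,0,0],"rotation":[0,0,0],"hand":30},{"offset":[0,0,0],"rotation":[0,0,0],"hand":24},{"offset":[0,0,0],"rotation":[0,0,0],"hand":20},{"offset":[0,0,0],"rotation":[0,0,0],"hand":10},{"offset":[0,0,0],"rotation":[0,0,0],"hand":10},{"offset":[0,0,0],"rotation":[0,0,0],"hand":10},{"offset":[0,0,0],"rotation":[0,0,0],"hand":10},{"offset":[0,0,0],"rotation":[0,0,0],"hand":10},{"offset":[0,0,0],"rotation":[0,0,0],"hand":10}], "squeeze": 25}}

```text
clock: 2.75
tcp_pos: [0.48, -0.2862, 0.2297]
eef_rot: [2.531, 1.86, 0.0]
ft_force: [2.2, -3.2, 3.1]
gripper_width: 0.0205
grasp_force: 25.0
```

```bash
python3 - <<'E'
from h import *
d=np.load("p.npz");v=d["v"]
s=bot.state();print(s["gripper_width"],s["grasp_force"],s["ft_force"])
t,r=tool()
for i in range(1,9):
    f=1-i/8; k=frame(v,R.from_euler('z',-.365*f).apply(R.from_euler('y',.28*f).apply([-.075,0,.05]))+[0,0,.16])[0]
    print(*move(k,v[2]-np.pi/2-.365*f))
E
```

```text
0.020544042402387278 25.00045359134674 [ 2.18585522 -3.23921947  3.09524364]
[-1.1  3.1  3. ] [ 0.   0.  -2.6]
[-3.2  6.1  5.1] [ 0.   0.  -5.2]
[-5.   9.2  7.4] [ 0.   0.  -7.8]
[-6.7 12.5  9.7] [  0.    0.  -10.4]
[-8.  16.  12.1] [  0.   0. -13.]
[-9.2 19.6 14.6] [  0.    0.  -15.7]
[-10.   23.3  17.1] [  0.    0.  -18.3]
[-10.6  27.1  19.7] [  0.    0.  -20.9]
```

Request:
{"api": "servo_tool", "payload": {"commands": [{"offset":[-1.1,3.1,2.5],"rotation":[0,0,-2.6],"hand":10},{"offset":[-3,6.1,5],"rotation":[0,0,-5.2],"hand":10},{"offset":[-5,9.2,7.4],"rotation":[0,0,-7.8],"hand":10},{"offset":[-6.6,12.5,9.7],"rotation":[0,0,-10.4],"hand":10},{"offset":[-8,16,12.1],"rotation":[0,0,-13],"hand":10},{"offset":[-9.2,19.6,14.6],"rotation":[0,0,-15.7],"hand":10},{"offset":[-10,23.3,17.1],"rotation":[0,0,-18.3],"hand":10},{"offset":[-10.6,27.1,19.7],"rotation":[0,0,-20.9],"hand":10},{"offset":[-10.6,27.1,19.7],"rotation":[0,0,-20.9],"hand":10},{"offset":[-10.6,27.1,19.7],"rotation":[0,0,-20.9],"hand":10}]}}

```text
clock: 3.58
tcp_pos: [0.5023, -0.3042, 0.2095]
eef_rot: [-2.154, -2.286, 0.0]
ft_force: [1.8, -2.7, 1.0]
gripper_width: 0.0203
grasp_force: 25.0
```

```bash
python3 - <<'E'
from h import *
d=np.load("p.npz");v=d["v"]
s=bot.state();print(s["gripper_width"],s["grasp_force"],s["ft_force"],s["tcp_pos"],d["kt"]);print(*move(d["kt"],v[2]-np.pi/2))
E
```

```text
0.020326117259266908 24.999967217445374 [ 1.77930998 -2.67981565  0.98022697] [ 0.50234071 -0.30424698  0.20953755] [ 0.50275773 -0.30437033  0.21      ]
[-0.1  0.4 -0.5] [-0.  -0.  -0.1]
```

Now I release, rise clear and look.

Request:
{"api": "servo_tool", "payload": {"commands": [{"offset":[0,0,0],"rotation":[0,0,0],"hand":22},{"offset":[0,0,0],"rotation":[0,0,0],"hand":30},{"offset":[0,0,0],"rotation":[0,0,0],"hand":45},{"offset":[0,0,0],"rotation":[0,0,0],"hand":60},{"offset":[0,0,-15],"rotation":[0,0,0],"hand":70},{"offset":[0,0,-40],"rotation":[0,0,0],"hand":70},{"offset":[0,0,-75],"rotation":[0,0,0],"hand":70},{"offset":[35,0,-90],"rotation":[0,0,6],"hand":70},{"offset":[72,0,-90],"rotation":[0,0,12],"hand":70},{"offset":[110,0,-90],"rotation":[0,0,18],"hand":70}]}}

```text
clock: 4.42
tcp_pos: [0.4957, -0.1933, 0.3006]
eef_rot: [2.489, 1.915, 0.001]
ft_force: [1.0, 1.0, -0.2]
gripper_width: 0.0699
grasp_force: 0.0
```

```bash
python3 - <<'E'
from h import *
d=np.load("p.npz");v=d["v"];n=d["n"]
print(tool()[0]); p=np.array([n[0],n[1],.2])
print("above nest",*move(p,n[2]-np.pi/2), bot.state()["joint_pos"])
E
```

```text
[ 0.49570093 -0.1933462   0.30062574]
above nest [ 361.7 -137.6  100.4] [ 1.00e-01 -1.00e-01  1.06e+02] [ 0.64376471  0.20284516 -0.3812708   1.74005715  0.08019877  1.21246447
 -0.01789034]
```

Request:
{"api": "servo_tool", "payload": {"commands": [{"offset":[36,-14,0],"rotation":[0,0,7],"hand":80},{"offset":[72,-28,0],"rotation":[0,0,14],"hand":80},{"offset":[108,-41,0],"rotation":[0,0,21],"hand":80},{"offset":[144,-55,0],"rotation":[0,0,28],"hand":80},{"offset":[180,-69,0],"rotation":[0,0,35],"hand":80},{"offset":[216,-83,0],"rotation":[0,0,42],"hand":80},{"offset":[252,-96,0],"rotation":[0,0,49],"hand":80},{"offset":[288,-110,0],"rotation":[0,0,56],"hand":80},{"offset":[324,-124,0],"rotation":[0,0,63],"hand":80},{"offset":[361,-138,0],"rotation":[0,0,70],"hand":80}]}}

```text
clock: 5.25
tcp_pos: [0.4565, 0.1547, 0.2999]
eef_rot: [3.116, 0.397, 0.0]
ft_force: [0.7, -0.0, -0.6]
gripper_width: 0.0802
grasp_force: 0.0
```

Request:
{"api": "servo_tool", "payload": {"commands": [{"offset":[0,0,10],"rotation":[0,0,7],"hand":80},{"offset":[0,0,20],"rotation":[0,0,14],"hand":80},{"offset":[0,0,30],"rotation":[0,0,21],"hand":80},{"offset":[0,0,50],"rotation":[0,0,28],"hand":80},{"offset":[0,0,70],"rotation":[0,0,35],"hand":80},{"offset":[0,0,90],"rotation":[0,0,36],"hand":80},{"offset":[0,0,100],"rotation":[0,0,36],"hand":80},{"offset":[0,0,100],"rotation":[0,0,36],"hand":80},{"offset":[0,0,100],"rotation":[0,0,36],"hand":80},{"offset":[0,0,100],"rotation":[0,0,36],"hand":80}]}}

```text
clock: 6.08
tcp_pos: [0.4577, 0.1533, 0.2008]
eef_rot: [-3.088, 0.576, -0.002]
ft_force: [0.0, -0.9, 0.2]
gripper_width: 0.0799
grasp_force: 0.0
```

```bash
python3 - <<'E'
from h import *
import cv2
d=np.load("p.npz");n=d["n"]
t=bot.snapshot("top");s=bot.snapshot("scene");cv2.imwrite("pics/t2.png",t);cv2.imwrite("pics/s2.png",s)
a=t[235:305,300:460];b=s[190:350,185:345]
cv2.imwrite("pics/c2.png",np.vstack([cv2.resize(a,None,fx=4,fy=4,interpolation=2)]+[cv2.copyMakeBorder(cv2.resize(s[240:320,190:300],None,fx=4,fy=4,interpolation=2),0,0,0,200,0)]))
def red(im,x0,x1,y0,y1):
    c=im[y0:y1,x0:x1].astype(int);m=(c[...,2]>90)&(c[...,1]<60)&(c[...,0]<60);y,x=np.nonzero(m);return [(x.min()+x.max())/2+x0,(y.min()+y.max())/2+y0,m.sum()]
kt,ks=red(t,405,440,250,290),red(s,180,215,235,290);print(kt,ks)
k,r=fit([("top",None,kt[:2]),("scene",None,ks[:2])],lambda w,p:w,[.5,-.3,.2])
v=d["v"];kl=R.from_euler('z',-v[2]).apply(k-[v[0],v[1],.16]);print(k,kl,np.linalg.norm(kl),r)
print("sw,tilt",np.arctan2(-kl[1],-kl[0]),np.arctan2(kl[2],np.hypot(*kl[:2]))-np.arctan2(50,75))
print(*move(np.array([n[0],n[1],.061]),n[2]-np.pi/2))
E
```

```text
[np.float64(430.5), np.float64(257.5), np.int64(52)] [np.float64(197.5), np.float64(280.0), np.int64(73)]
[ 0.50085831 -0.30453407  0.20901942] [-0.075048    0.00190585  0.04901942] 0.08965900587125887 [[-0.0, -0.0], [-0.0, 0.0]]
sw,tilt -0.025389681063675052 -0.009546720583359258
[-15.9 -34.9 139.8] [-0.  -0.1  9.7]
```

View pics/c2.png

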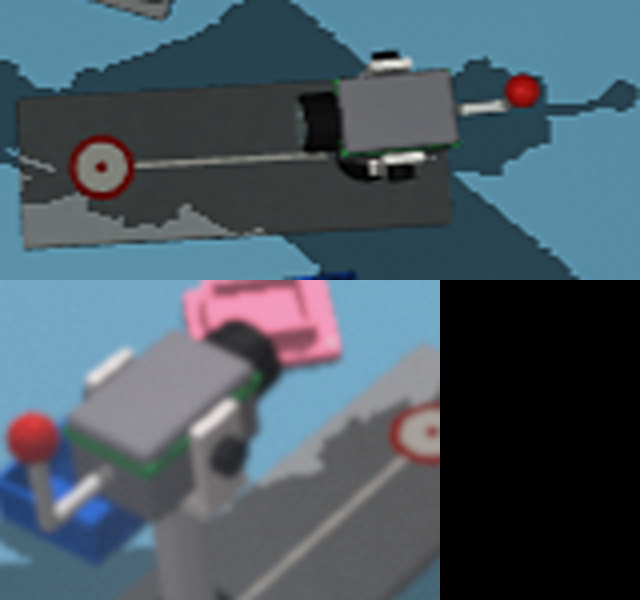

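Knob reading after release: swivel about -0.025 and tilt about -0.01, both near zero. To check the angles more closely, I'll overlay a wireframe head at exactly zero.

```bash
python3 - <<'E'
from h import *
import cv2
v=np.load("p.npz")["v"]
def draw(n,f,x,y,w,h,k):
    c=cv2.resize(cv2.imread(f)[y:y+h,x:x+w],None,fx=k,fy=k,interpolation=2)
    def pl(P,col,cl=False):
        q=(proj(n,frame(v,P))-[x,y]+.5)*k; cv2.polylines(c,[np.int32(q*16)],cl,col,1,cv2.LINE_AA,4)
    for z in(.138,.182): pl([(-.0375,-.025,z),(.0375,-.025,z),(.0375,.025,z),(-.0375,.025,z)],(0,255,255),True)
    a=np.linspace(0,6.28,40); pl([(.062,.02*np.cos(t),.16+.02*np.sin(t)) for t in a],(255,0,255))
    pl([(-.075,.011*np.cos(t),.21+.011*np.sin(t)) for t in a],(255,255,0));pl([(-.075+.011*np.cos(t),.011*np.sin(t),.21) for t in a],(255,255,0))
    pl([(.0,.0,.0125),(.25,0,.0125)],(0,255,0));pl([(-.06,-.055,.012),(.25,-.055,.012),(.25,.055,.012),(-.06,.055,.012)],(0,255,0),True)
    return c
a=draw("top","pics/t2.png",365,240,75,60,10);b=draw("scene","pics/s2.png",190,240,75,100,6)
cv2.imwrite("pics/o2.png",np.hstack([cv2.resize(a,(750,600))[:,:],])[:,:]);a=cv2.resize(a,None,fx=.58,fy=.58,interpolation=3)
b=b[:435];b=cv2.resize(b,(int(b.shape[1]*.8),435*8//10))
m=np.zeros((max(len(a),len(b)),a.shape[1]+b.shape[1],3),np.uint8);m[:len(a),:a.shape[1]]=a;m[:len(b),a.shape[1]:]=b
print(m.shape);cv2.imwrite("pics/o2b.png",m)
E
```

```text
(348, 795, 3)
```

View pics/o2b.png

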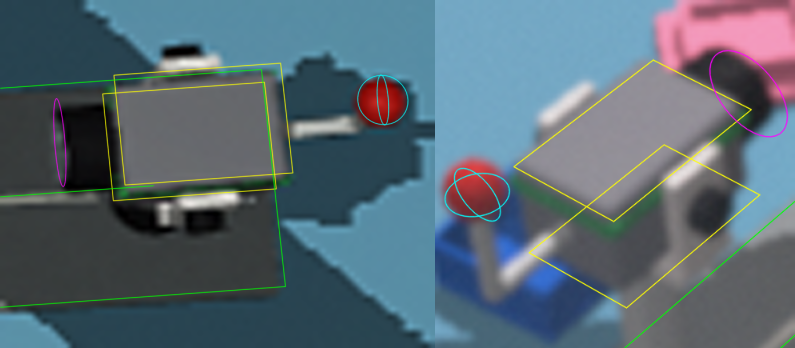

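The head's edges run parallel to the zero wireframe in both views (the yellow box and real head coincide within about 1 px), so the camera is aimed. On to the module.

Request:
{"api": "servo_tool", "payload": {"commands": [{"offset":[-5,-12,0],"rotation":[0,0,4],"hand":80},{"offset":[-10,-24,0],"rotation":[0,0,8],"hand":80},{"offset":[-16,-35,0],"rotation":[0,0,9.7],"hand":80},{"offset":[-16,-35,0],"rotation":[0,0,9.7],"hand":80},{"offset":[-16,-35,20],"rotation":[0,0,9.7],"hand":80},{"offset":[-16,-35,40],"rotation":[0,0,9.7],"hand":80},{"offset":[-16,-35,60],"rotation":[0,0,9.7],"hand":80},{"offset":[-16,-35,80],"rotation":[0,0,9.7],"hand":80},{"offset":[-16,-35,80],"rotation":[0,0,9.7],"hand":80},{"offset":[-16,-35,80],"rotation":[0,0,9.7],"hand":80}]}}

```text
clock: 7.02
tcp_pos: [0.4548, 0.1911, 0.1199]
eef_rot: [3.028, -0.835, -0.001]
ft_force: [0.7, 0.5, 0.6]
gripper_width: 0.0799
grasp_force: 0.0
```

```bash
python3 - <<'E'
from h import *
d=np.load("p.npz");n=d["n"]
print(tool()[0],bot.state()["joint_pos"])
print(*move(np.array([n[0],n[1],.061]),n[2]-np.pi/2))
l,r=fit([("top",(.19,0,.0135),(325.2,276.8)),("scene",(.19,0,.0135),(298,278)),("top",(.0675,0,.0125),(381.6,273.6))],frame,d["v"]);print(l,d["v"],frame(l,[.19,0,0]),d["sp"],r)
def scn(w,p): return w
import cv2
from numpy.linalg import norm
# black module top centre from scene crop pixel (511,40..52)/3
T=proj("scene",frame(n,[[0,.023,.073],[0,-.023,.073],[.011,.023,.073],[.011,-.023,.073]]));print((T-[180,190])*3)
E
```

```text
[0.45482716 0.19110675 0.11994258] [-0.05920951  0.35842807 -0.47232106  2.01581054  0.2204304   0.81715222
 -2.76674297]
[ 0.6 -0.8 58.9] [ 0.1  0.  -0. ]
[ 0.49620716 -0.23004621  1.62509775] [ 0.49819961 -0.22950897  1.63160875] [[ 0.48589496 -0.04032627  0.        ]] [ 0.48665237 -0.03986019  0.        ] [[0.4, -0.4], [-0.5, 0.3], [-13.7, 0.1]]
[[535.56697665  38.36777704]
 [483.27787527  49.50499518]
 [540.93883034  45.65562818]
 [488.37711357  56.93444798]]
```

Request:
{"api": "servo_tool", "payload": {"commands": [{"offset":[0,0,12],"rotation":[0,0,0],"hand":80},{"offset":[0,-1,24],"rotation":[0,0,0],"hand":80},{"offset":[0.5,-1,36],"rotation":[0,0,0],"hand":80},{"offset":[0.5,-1,48],"rotation":[0,0,0],"hand":80},{"offset":[0.5,-1,59],"rotation":[0,0,0],"hand":80},{"offset":[0.5,-1,59],"rotation":[0,0,0],"hand":80},{"offset":[0.5,-1,59],"rotation":[0,0,0],"hand":70},{"offset":[0.5,-1,59],"rotation":[0,0,0],"hand":62},{"offset":[0.5,-1,59],"rotation":[0,0,0],"hand":56},{"offset":[0.5,-1,59],"rotation":[0,0,0],"hand":52}], "squeeze": 30}}

```text
clock: 7.85
tcp_pos: [0.4562, 0.1921, 0.0614]
eef_rot: [-3.028, 0.836, -0.001]
ft_force: [-0.4, 0.6, 0.4]
gripper_width: 0.0569
grasp_force: 0.0
```

Request:
{"api": "servo_tool", "payload": {"commands": [{"offset":[0,0,0],"rotation":[0,0,0],"hand":48},{"offset":[0,0,0],"rotation":[0,0,0],"hand":45},{"offset":[0,0,0],"rotation":[0,0,0],"hand":40},{"offset":[0,0,0],"rotation":[0,0,0],"hand":35},{"offset":[0,0,0],"rotation":[0,0,0],"hand":30},{"offset":[0,0,0],"rotation":[0,0,0],"hand":30},{"offset":[0,0,0],"rotation":[0,0,0],"hand":30},{"offset":[0,0,0],"rotation":[0,0,0],"hand":30},{"offset":[0,0,0],"rotation":[0,0,0],"hand":30},{"offset":[0,0,0],"rotation":[0,0,0],"hand":30}]}}

```text
clock: 8.68
tcp_pos: [0.4561, 0.1922, 0.061]
eef_rot: [-3.028, 0.836, -0.001]
ft_force: [-0.0, -0.2, 7.3]
gripper_width: 0.0455
grasp_force: 30.0
```

Request:
{"api": "servo_tool", "payload": {"commands": [{"offset":[0,0,-4],"rotation":[0,0,0],"hand":30},{"offset":[0,0,-10],"rotation":[0,0,0],"hand":30},{"offset":[0,0,-20],"rotation":[0,0,0],"hand":30},{"offset":[0,0,-35],"rotation":[0,0,0],"hand":30},{"offset":[0,0,-55],"rotation":[0,0,0],"hand":30},{"offset":[0,0,-80],"rotation":[0,0,0],"hand":30},{"offset":[0,0,-105],"rotation":[0,0,0],"hand":30},{"offset":[0,0,-120],"rotation":[0,0,0],"hand":30},{"offset":[0,0,-130],"rotation":[0,0,0],"hand":30},{"offset":[0,0,-130],"rotation":[0,0,0],"hand":30}]}}

```text
clock: 9.52
tcp_pos: [0.4566, 0.1923, 0.1929]
eef_rot: [-3.027, 0.836, -0.004]
ft_force: [-0.4, 0.8, -2.2]
gripper_width: 0.0459
grasp_force: 30.0
```

```bash
python3 - <<'E'
from h import *
d=np.load("p.npz");s=bot.state();print(s["gripper_width"],s["grasp_force"],s["ft_force"],s["tcp_pos"],s["joint_pos"])
sp=np.array([.4863,-.0401,.19]);print(*move(sp,1.628-np.pi/2))
E
```

```text
0.04591562093292474 29.999541342258453 [-0.36995497  0.81525976 -2.17652171] [0.4565516  0.19234854 0.19294168] [-0.08264179  0.24653065 -0.43348422  1.95304701  0.12593728  0.96483604
 -2.68599561]
[144.8 184.2   2.9] [ 1.000e-01 -2.000e-01 -1.242e+02]
```

Request:
{"api": "servo_tool", "payload": {"commands": [{"offset":[4,5,0],"rotation":[0,0,-4],"hand":30},{"offset":[11,14,0],"rotation":[0,0,-10],"hand":30},{"offset":[18,23,0],"rotation":[0,0,-16],"hand":30},{"offset":[26,33,0],"rotation":[0,0,-22],"hand":30},{"offset":[34,43,0],"rotation":[0,0,-28],"hand":30},{"offset":[42,53,0],"rotation":[0,0,-34],"hand":30},{"offset":[50,63,0],"rotation":[0,0,-40],"hand":30},{"offset":[58,73,0],"rotation":[0,0,-46],"hand":30},{"offset":[65,83,0],"rotation":[0,0,-52],"hand":30},{"offset":[72,92,0],"rotation":[0,0,-58],"hand":30}]}}

```text
clock: 10.35
tcp_pos: [0.4698, 0.0753, 0.1898]
eef_rot: [-3.052, -0.744, 0.003]
ft_force: [-0.1, 0.2, -1.6]
gripper_width: 0.0457
grasp_force: 30.0
```

```bash
python3 - <<'E'
from h import *
print(tool()[0],*move(np.array([.4863,-.0401,.18]),1.628-np.pi/2))
E
```

```text
[0.46981218 0.0753155  0.18976533] [-38.5 110.1   9.8] [ -0.1   0.1 -65.9]
```

Request:
{"api": "servo_tool", "payload": {"commands": [{"offset":[-4,11,1],"rotation":[0,0,-6.5],"hand":30},{"offset":[-8,22,2],"rotation":[0,0,-13],"hand":30},{"offset":[-12,34,3],"rotation":[0,0,-20],"hand":30},{"offset":[-16,46,4],"rotation":[0,0,-26.5],"hand":30},{"offset":[-20,58,5],"rotation":[0,0,-33],"hand":30},{"offset":[-24,70,6],"rotation":[0,0,-40],"hand":30},{"offset":[-28,81,7],"rotation":[0,0,-46.5],"hand":30},{"offset":[-32,92,8],"rotation":[0,0,-53],"hand":30},{"offset":[-36,102,9],"rotation":[0,0,-60],"hand":30},{"offset":[-38,110,10],"rotation":[0,0,-66],"hand":30}]}}

```text
clock: 11.18
tcp_pos: [0.4861, -0.04, 0.1797]
eef_rot: [-2.153, -2.286, 0.002]
ft_force: [-0.1, 0.8, -2.2]
gripper_width: 0.0457
grasp_force: 30.0
```

```bash
python3 - <<'E'
from h import *
import cv2
print(*move(np.array([.4863,-.0401,.176]),1.628-np.pi/2),tool()[0])
s=bot.snapshot("scene");t=bot.snapshot("top");x,y,w,h,k=230,170,120,120,5
v=[.4965,-.2298,1.628]; m=frame(v,[.19,0,0])[0]
c=cv2.resize(s[y:y+h,x:x+w],None,fx=k,fy=k,interpolation=2)
def pl(P):
    q=(proj("scene",frame([m[0],m[1],v[2]],P))-[x,y]+.5)*k;cv2.polylines(c,[np.int32(q)],True,(0,255,255),1,16)
for z in(.132,.188): pl([(a*.011,b*.023,z) for a,b in((1,1),(1,-1),(-1,-1),(-1,1))])
pl([(a*.02,b*.023,.128) for a,b in((1,1),(1,-1),(-1,-1),(-1,1))])
cv2.imwrite("pics/f.png",c);cv2.imwrite("pics/ft.png",t)
E
```

```text
[-0.1  0.2  3.7] [-0.1 -0.   0.2] [ 0.48607571 -0.03999667  0.17969317]
```

View pics/f.png

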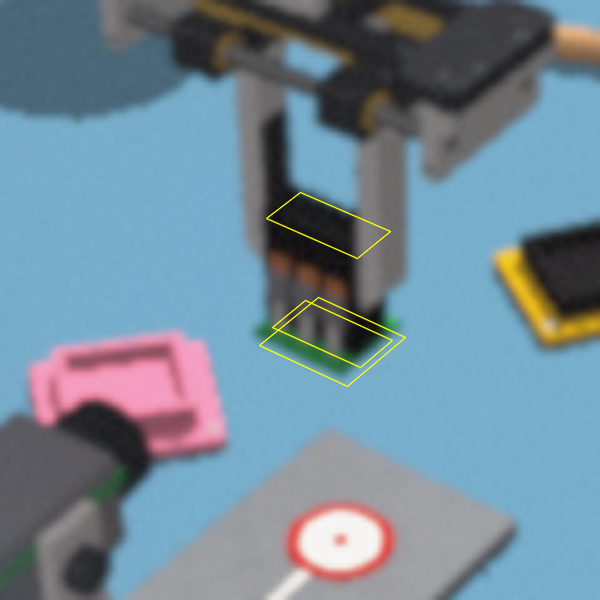

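The transistors face the lens, upright, and the module sits over the disc. It matches the wireframe apart from being about 4 mm high, so I'll lower it.

Request:
{"api": "servo_tool", "payload": {"commands": [{"offset":[0,0,1],"rotation":[0,0,0],"hand":30},{"offset":[0,0,2],"rotation":[0,0,0],"hand":30},{"offset":[0,0,3],"rotation":[0,0,0],"hand":30},{"offset":[0,0,3.7],"rotation":[0,0,0],"hand":30},{"offset":[0,0,3.7],"rotation":[0,0,0],"hand":30},{"offset":[0,0,3.7],"rotation":[0,0,0],"hand":30},{"offset":[0,0,3.7],"rotation":[0,0,0],"hand":30},{"offset":[0,0,3.7],"rotation":[0,0,0],"hand":30},{"offset":[0,0,3.7],"rotation":[0,0,0],"hand":30},{"offset":[0,0,3.7],"rotation":[0,0,0],"hand":30}]}}

```text
clock: 12.12
tcp_pos: [0.4868, -0.0391, 0.1771]
eef_rot: [2.16, 2.281, -0.0]
ft_force: [0.6, -0.1, -1.2]
gripper_width: 0.046
grasp_force: 30.0
```

```bash
python3 - <<'E'
from h import *
print(*move(np.array([.4863,-.0401,.176]),1.628-np.pi/2),tool()[0],np.abs(bot.state()["qd"]).max())
print(bot.close_job())
E
```

```text
[-0.9 -0.5  1.1] [-0.   0.  -0.2] [ 0.48677784 -0.03912683  0.17708929] 0.0024993036677656956
the job is handed in; nothing more can be done
None
```

The job is handed in at about 12 s: the camera head is set level along the white line (within about 0.02 rad as measured), and the black module is held still and upright above the disc, transistors facing the lens, about 1 mm from the target position; the verdict was not shown.

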